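# Click a torch nozzle tip home in the bench squeezer

## Robot

A 7-joint arm with a two-finger parallel gripper is mounted at the origin on a cart in front of the work surface, level with it; the furniture and walls round the work are solid. World frame = base frame: x ahead of the robot, y to its left, z up, the work surface at z = 0. Lengths are in m, angles in degrees, forces in N, time in s.
With the tool pointing down it reaches from about 0.425 to 0.875 m from the base axis. Payload 4.7 kg.
Tool frame: the origin (TCP) lies at the very end of the fingers, on their centre line; the grasp point (between the pads) lies 19 mm behind it (env.grasp_offset is the distance from the TCP to the grasp point, in m); z points along the fingers, y is the line along which they close (so a half turn about z gives the same grasp; the last joint's range is limited). The gripper opens to 87 mm and grips with 3 to 60 N. Pads are 19 mm wide; open, the fingers measure 117 mm over their backs; the gripper's body (75 mm by 190 mm) begins 51 mm behind the grasp point.
Start: joints at [74.777, 18.392, -4.016, 83.108, 1.295, 78.541, -3.26], TCP at [0.179, -0.625, 0.186] pointing down, gripper open.
Joint ranges: [-163.93, 163.93], [-17.29, 119.83], [-79.2, 71.16], [3.27, 140.29], [-89.18, 269.18], [5.43, 117.66], [-154.24, 154.24]. Speed limits (degrees/s): [147.25, 147.25, 180, 180, 180, 180, 180].

## Interface

Orientations are given as [roll, pitch, yaw] about the fixed x, y, z axes, in that order (R = Rz(yaw) Ry(pitch) Rx(roll)).
In Python, from cell import env gives the robot as it stands. The module is installed in compiled form; this text tells all that it offers.
- The arm moves only by the tool drive_tool, never from a script. Its argument "moves" is one flat list of numbers, 5 for each row, row after row: the shift along the tool's x, y, z in units of 40 mm (1.0 is 40 mm), then the turn about the tool's z in units of 10 degrees (1.0 is 10 degrees), then the finger opening in mm, from 0 to 87. A call has 1 to 5 rows; each row is the pose to reach, as a shift and turn from the pose commanded when the call began, along the tool's axes at that moment; what a row does not reach only later rows make up. A row lasts 1/8 s, in which the tool goes at most 62.5 mm and 10.7 degrees, less where a joint would pass 70% of its speed; a pose out of reach is approached as far as the arm can. A call with a gripper value outside its range is refused whole. The fingers move at their own pace and stop on an object; "squeeze" is the grip in N (left out, the last holds). Time passes only in rows, so rows that repeat a pose let the fingers close. It gives the time, the measured TCP pose, the force, the opening and the grip force at its end, in the units of the state.
- env.get_obs(): the state, without advancing time (a new reading comes with each control period).
- env.read_camera(name): name is "scene" or "side" or "wrist"; returns (picture, depth): 420x560x3 uint8, red, green, blue; 420x560 float32, m along the optical axis (not along the pixel's ray), 0 where there is no reading.
- env.camera_model(name): a dict with "K" (3x3 intrinsics, pixels), "rvec" (rotation vector, rad) and "tvec" (3), from world to camera coordinates, as OpenCV has them; the wrist camera has in their place "tool_from_camera" (4x4, takes a point from camera to tool coordinates, whose origin is the TCP and whose axes are the flange's). Camera axes: x right, y down, z forward; pixel columns grow to the right and rows downward; lengths in m; the calibration is good to about 2 mm. A picture is of the moment at which its call begins: read the wrist's pose just before it. camera_model takes no time and is no camera call.
- env.sign_off(): hands the job in; it is judged then, once.
The state is a dict: "time_s": time; "qpos": joint angles; "joint_velocities": joint speeds; "effort": joint torques, N m; "tool_pos": TCP position; "tool_rot": TCP orientation; "force": force on the tool from outside, world axes, zero at the start; "wrist_torque": the same for the moment, N m; "grip_width": finger opening in m; "grasp_force": force on a finger pad.
Only numpy, scipy, OpenCV 4.12 (cv2) and the standard library are available. Lean on these libraries where they do the work, as an engineer would, in place of code of your own. Each camera call takes 0.05 s, during which the arm holds its last target. There are 200 camera calls.

## Task

Lay the brass torch nozzle flat in the nest of the bench squeezer, between the screw anvil and the jaw, with its steel tip towards the swinging handle, and let go of it. Then squeeze the swinging handle towards the fixed one: the resistance climbs, then suddenly gives as the tip clicks fully home. Stop there without bearing down hard on it, and leave the nozzle lying in the nest without disturbing the things around.

Things in the scene. Friction and masses are not known exactly. Their poses are not given: they have to be found in the camera images.
- press: bench squeezer fixed to the bench: steel plate 270 x 130 x 8 mm, two handles of dark 16 mm round bar with rubber grips at the near end, joined at a pivot at the far end. The -y handle is bolted down, the +y one swings. Origin: underside of the plate below the nest; x towards the pivot, y towards the swinging handle. Highest part (pivot bolt) 51 mm above the bench
- nest (a point): nest centre, on the plate's top face 8 mm above the bench, axes as the press. Ribs 30 mm long (y), 7 mm high, inner faces at x = +-17 mm. On its -y side stands the screw anvil, top 36 mm above the bench; its flat face was set by hand 21 to 35 mm from the centre (not reported). The nozzle lies loosely between, and the jaw pushes it against the anvil
- pivot (a point): on the vertical hinge axis of the swinging handle, 80 mm in press +x from the nest, 28 mm above the bench
- swing_handle: swinging handle; origin on the hinge axis, 8 mm above the bench. Its axes are parallel to the press's when the jaw face is 15 mm from the nest centre; opened, it is turned clockwise from above (near end towards press +y). Range: 0.60 rad open to 0.25 rad past parallel; starts 0.38 to 0.52 rad open; stays where it is left (friction about 0.5 N at the grip, no spring)
- jaw_face (a point): centre of the flat jaw face of the swinging handle (34 mm wide, 24 mm high), 28 mm above the bench, that presses on the nozzle's tip
- grip (a point): middle of the swinging handle's rubber grip, 196 mm from the hinge: round bar, 22 mm thick, 65 mm long, centreline 28 mm above the bench, about along the handle's x. A push here acts 2.4 times on the nozzle: it climbs to about 10 N, falls to nothing within some 10 mm of travel as the tip clicks in, and some 7 mm later climbs steeply; 45 N of the jaw on the nozzle (19 N here) damages it
- nozzle: loose brass torch nozzle lying on the bench, 0.2 kg: a block 28 mm wide (x), 30 mm long (y from -12 to +18 mm) and 28 mm high, with a round collar, 22 mm diameter, to y = -18 mm at the back and the steel tip at the +y end. Origin: underside, z up, y towards the tip
- tip (a joint): how far the steel tip is pushed into the nozzle (m): 0 = stands 13 mm proud, 0.010 = fully home, 3 mm proud. A ball detent inside resists, most at about 4 mm in (some 25 N on the tip), then less and less; beyond about 7.5 mm it pulls the tip home by itself, and short of that it pushes it back out
- tip_end (a point): centre of the end face of the steel tip (14 mm diameter), on the nozzle's axis 14 mm above its underside
- torch_stand_b: obstacle between nozzle and squeezer: fixed sheet-steel torch bracket; origin under the middle of its foot plate (260 mm in x, 70 mm in y, 3 mm thick). At its far end (x = +130 mm) a plate 70 mm wide stands 206 mm high, at its near end a 40 mm lip: carry the nozzle over or in front of the high plate
- flux_cup: bystander: white lidded cup, 86 mm diameter, 72 mm high; origin under its centre
- ring_tin: bystander: round grey tin, 76 mm diameter, 32 mm high; origin under its centre
- amber_bottle: bystander: small brown bottle, 42 mm diameter, 76 mm high; origin under its centre
- solder_coil: bystander: flat coil of solder wire, 55 mm across, 7 mm high; origin under its centre
There are look-alikes about, which are no part of the job. What is meant by the nozzle is not green, purple or red, and is the smaller of those in its own colour.

How it is judged:
By the outcome, as a careful person would: the job done as asked, in the order asked, and still so for the second after the job is handed in, with the robot touching nothing.
It also fails if it takes over 64 s, if anything falls off the work surface, if the arm or the gripper's body presses on something with over 40 N, if the wrist force passes 120 N, or if a joint passes its speed limit or range.

## Working session

There is one attempt and no reset: what is moved stays moved. The work goes in short steps, Python scripts to look and compute and a tool call to move; the robot and the scene stay as the last step left them, time stands still between calls to the robot, and variables do not carry over. Pictures are saved under pics/ and viewed, at most 10 in all, crops included, and the job is handed in when it is done.

Besides the shell and the picture viewer there is one more tool, called after "Emit:" by a JSON object that holds its "fn" and its "kwargs", one argument or row to a line. drive_tool: Moves the arm, as the interface text tells. Its arguments: {"type":"object","properties":{"moves":{"type":"array","items":{"type":"number"}},"squeeze":{"type":"number"}},"required":["moves"]}

```bash
mkdir -p pics; cat > h.py <<'E'
import numpy as np, cv2
from scipy.spatial.transform import Rotation as R
from cell import env
def T(name,obs=None):
    m=env.camera_model(name); K=np.array(m["K"])
    if name!="wrist":
        X=np.eye(4); X[:3,:3]=cv2.Rodrigues(np.array(m["rvec"],float))[0]; X[:3,3]=np.array(m["tvec"]).ravel()
        return K,np.linalg.inv(X)
    X=np.eye(4); X[:3,:3]=R.from_euler("xyz",obs["tool_rot"],degrees=True).as_matrix(); X[:3,3]=obs["tool_pos"]
    return K,X@np.array(m["tool_from_camera"])
def grab(name):
    o=env.get_obs(); p,d=env.read_camera(name); K,X=T(name,o); return p,d,K,X
def cloud(d,K,X):
    v,u=np.mgrid[:d.shape[0],:d.shape[1]]
    P=np.stack([(u-K[0,2])/K[0,0]*d,(v-K[1,2])/K[1,1]*d,d],-1)@X[:3,:3].T+X[:3,3]
    P[d<=0]=np.nan
    return P
def ray(uv,z,K,X):
    r=X[:3,:3]@np.linalg.inv(K)@np.array([uv[0],uv[1],1.]); return X[:3,3]+r*(z-X[2,3])/r[2]
def save(n,p,c=None,s=1):
    if c: p=p[c[1]:c[3],c[0]:c[2]]
    cv2.imwrite("pics/"+n,cv2.resize(p[:,:,::-1],None,fx=s,fy=s,interpolation=cv2.INTER_CUBIC))
E
python3 - <<'E'
from h import *
print(env.get_obs())
for n in ["scene","side","wrist"]:
    p,d,K,X=grab(n); np.savez(n+"0.npz",p=p,d=d,K=K,X=X); save(n+"0.png",p,s=1.0)
    print(n,X.round(3).tolist(),K[0,0],(d>0).mean())
E
```

```text
{'time_s': 0.0, 'qpos': array([74.77711205, 18.43832025, -4.01526656, 83.17337407,  1.29438592,
       78.53789471, -3.25856474]), 'joint_velocities': array([-0.00607659, -0.01560588,  0.04891966,  0.01194322,  0.07726419,
       -0.02257979,  0.05218904]), 'effort': array([-3.97588319e-04, -4.91284060e+01, -4.04124185e-01, -3.12527490e+01,
       -6.39976398e-02,  4.36710881e-02,  1.99200526e-04]), 'tool_pos': array([ 0.179287  , -0.62417172,  0.18518327]), 'tool_rot': array([-1.79895612e+02,  5.00983727e-03,  1.60336695e+01]), 'force': array([ 1.19478764, -0.37954427, -0.3752973 ]), 'wrist_torque': array([0.00172791, 0.00474156, 0.033419  ]), 'grasp_force': 0.0, 'grip_width': 0.08701587955848658}
scene [[-0.845, -0.365, 0.392, 0.089], [-0.535, 0.577, -0.617, 0.601], [-0.001, -0.73, -0.683, 0.814], [0.0, 0.0, 0.0, 1.0]] 387.23163236126123 0.9960586734693877
side [[-0.996, 0.049, -0.076, 0.618], [0.09, 0.565, -0.82, 0.903], [0.003, -0.824, -0.567, 0.763], [0.0, 0.0, 0.0, 1.0]] 384.8303882959539 0.9957568027210885
wrist [[0.277, -0.922, -0.27, 0.255], [-0.961, -0.266, -0.077, -0.602], [-0.001, 0.28, -0.96, 0.384], [0.0, 0.0, 0.0, 1.0]] 317.25616581922304 0.9961309523809524
```

View pics/scene0.png

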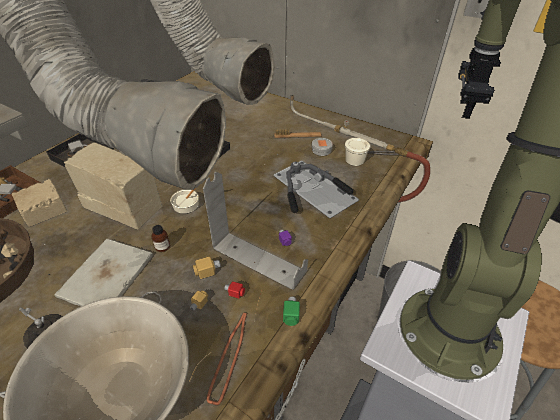

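View pics/side0.png

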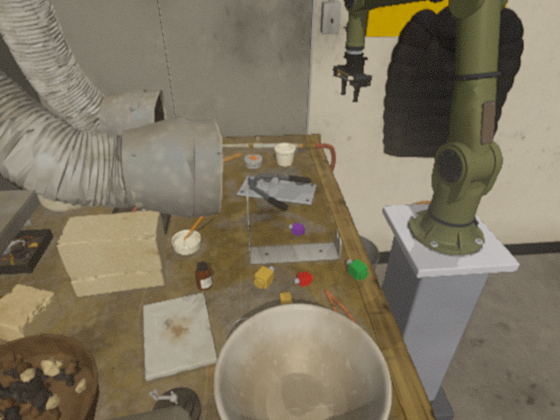

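The scene view shows brass-coloured pieces at (206,267), the larger, and (199,299), the smaller. Green (291,310), red (235,289) and purple (286,237) are ruled out by colour. The smaller brass piece, (199,299), fits the description. The squeezer is at about (315,188) and the bracket at about (255,250). I'll confirm with a crop and measure.

```bash
python3 - <<'E'
from h import *
z={n:np.load(n+"0.npz") for n in ["scene","side"]}
for n,f in z.items():
    p,d,K,X=[f[k] for k in "pdKX"]; P=cloud(d,K,X)
    hsv=cv2.cvtColor(p,cv2.COLOR_RGB2HSV)
    m=((hsv[...,0]>12)&(hsv[...,0]<28)&(hsv[...,1]>130)&(hsv[...,2]>120)&(P[...,2]>0.004)&(P[...,2]<0.08)).astype(np.uint8)
    k,l,s,c=cv2.connectedComponentsWithStats(m)
    for i in range(1,k):
        if s[i,4]>25:
            q=P[l==i]; print(n,c[i].round(),s[i],np.nanpercentile(q,[3,50,97],axis=0).round(3).tolist())
    for v,u in ([(188,315),(155,357),(150,322),(238,160),(200,186)] if n=="scene" else [(190,275),(155,285),(158,253),(275,203)]): print(n,u,v,P[v,u].round(3))
f=z["scene"]; a=cv2.resize(f["p"][250:320,170:270],None,fx=5,fy=5,interpolation=cv2.INTER_CUBIC)
b=cv2.resize(f["p"][150:220,265:365],None,fx=5,fy=5,interpolation=cv2.INTER_CUBIC)
c=np.vstack([a,b]); 
g=z["side"]; a=cv2.resize(g["p"][258:312,250:300],(300,350),interpolation=cv2.INTER_CUBIC)
b=cv2.resize(g["p"][165:220,235:320],(300,350),interpolation=cv2.INTER_CUBIC)
save("crop1.png",cv2.resize(np.hstack([c,np.vstack([a,b])]),(685,600)))
E
```

```text
scene [301. 134.] [290 133  25   4  63] [[0.658, -0.56, 0.006], [0.695, -0.537, 0.01], [0.729, -0.51, 0.013]]
scene [204. 267.] [193 257  21  22 326] [[0.56, 0.151, 0.007], [0.578, 0.175, 0.035], [0.602, 0.194, 0.04]]
scene [199. 296.] [191 291  15  11 104] [[0.523, 0.23, 0.023], [0.535, 0.247, 0.027], [0.546, 0.26, 0.03]]
scene 315 188 [ 0.5   -0.284  0.005]
scene 357 155 [ 0.439 -0.464  0.05 ]
scene 322 150 [ 0.567 -0.458  0.028]
scene 160 238 [0.729 0.173 0.051]
scene 186 200 [ 0.808 -0.009  0.013]
side [232. 157.] [224 153  18   9  60] [[0.634, -0.58, 0.005], [0.671, -0.551, 0.008], [0.702, -0.525, 0.012]]
side [192. 229.] [185 222  14  17  39] [[0.765, -0.016, 0.024], [0.782, -0.013, 0.056], [0.807, -0.01, 0.078]]
side [263. 277.] [254 267  20  22 326] [[0.56, 0.153, 0.009], [0.584, 0.181, 0.034], [0.606, 0.197, 0.04]]
side [285. 298.] [280 292  12  12 114] [[0.521, 0.23, 0.023], [0.534, 0.252, 0.027], [0.546, 0.265, 0.03]]
side 275 190 [ 0.511 -0.28   0.007]
side 285 155 [ 0.456 -0.454  0.058]
side 253 158 [ 0.583 -0.483  0.035]
side 203 275 [0.738 0.182 0.055]
```

View pics/crop1.png

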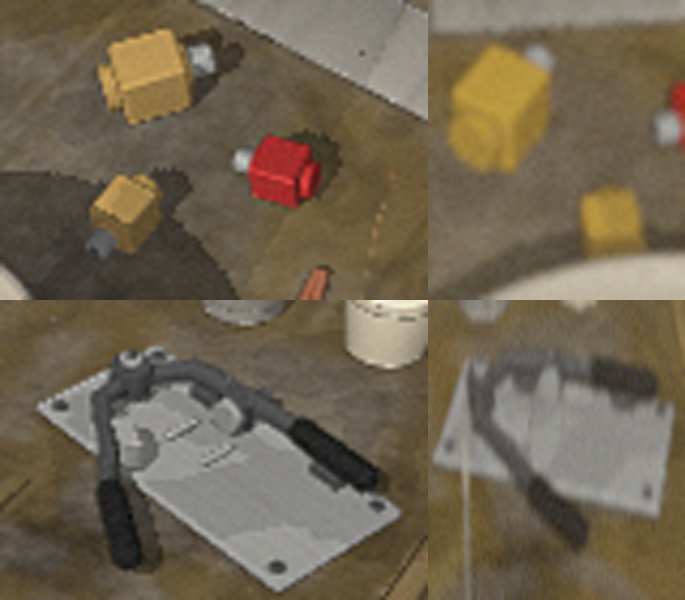

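The smaller brass block has its top at 27–28 mm, which matches the nozzle; the larger one is 40 mm high. In the scene crop its tip points lower-left, at about pixel (191,306), and the swinging handle is the open one on the left. Next I'll work out poses for the nozzle, press, bowl and bracket.

```bash
python3 - <<'E'
from h import *
for n in ["scene","side"]:
    f=np.load(n+"0.npz"); p,d,K,X=[f[k] for k in "pdKX"]; P=cloud(d,K,X); hsv=cv2.cvtColor(p,cv2.COLOR_RGB2HSV)
    x,y,z=P[...,0],P[...,1],P[...,2]
    near=(x>0.3)&(x<0.72)&(y>-0.43)&(y<-0.1)
    m=(near&(hsv[...,1]<40)&(hsv[...,2]>110)&(z<0.03)).astype(np.uint8)
    k,l,s,c=cv2.connectedComponentsWithStats(m); i=1+np.argmax(s[1:,4])
    uv=np.argwhere(l==i)[:,::-1]; q=np.array([ray(w,0.008,K,X)[:2] for w in uv],np.float32)
    r=cv2.minAreaRect(q); print(n,"plate",r,cv2.boxPoints(r).round(3).tolist(), "z",np.nanmedian(P[l==i][:,2]))
    g=near&(hsv[...,2]<60)&(z>0.015)
    k,l,s,c=cv2.connectedComponentsWithStats(g.astype(np.uint8))
    for i in range(1,k):
        if s[i,4]>40: print("dark",c[i],s[i,4],np.nanpercentile(P[l==i],[3,50,97],axis=0).round(3).tolist())
    b=(x>0.35)&(x<0.75)&(y>0.20)&(y<0.5)&(z>0.06); 
    q=P[b]; print("bowl min/max",np.nanpercentile(q,[0.5,50,99.5],axis=0).round(3).tolist()); t=q[q[:,2]>np.nanpercentile(q[:,2],90)]
    q2=q[np.hypot(q[:,0]-0.533,q[:,1]-0.25)<0.14]; print("bowl near nozzle", len(q2), q2[np.argsort(np.hypot(q2[:,0]-0.533,q2[:,1]-0.25))[:3]].round(3).tolist() if len(q2) else "")
    st=(x>0.35)&(x<0.8)&(y>-0.1)&(y<0.14)&(z>0.05); print("bracket",np.nanpercentile(P[st],[2,50,98],axis=0).round(3).tolist())
    m=((hsv[...,0]>12)&(hsv[...,0]<28)&(hsv[...,1]>110)&(abs(x-.533)<.05)&(abs(y-.25)<.05)&(z>.022)).astype(np.uint8)
    q=np.array([ray(w,0.028,K,X)[:2] for w in np.argwhere(m)[:,::-1]],np.float32); print("noz",cv2.minAreaRect(q))
f=np.load("scene0.npz"); print("tip", ray((192,306),0.014,f["K"],f["X"]))
f=np.load("wrist0.npz"); save("w.png",f["p"])
E
```

```text
scene plate ((0.4829188883304596, -0.2778967320919037), (0.13177034258842468, 0.2240687906742096), 72.02529907226562) [[0.35600000619888306, -0.3059999942779541], [0.5690000057220459, -0.375], [0.6100000143051147, -0.25], [0.3970000147819519, -0.1809999942779541]] z 0.007695203957730823
dark [342.375 185.75 ] 152 [[0.383, -0.324, 0.024], [0.417, -0.307, 0.035], [0.455, -0.294, 0.04]]
dark [292.27631579 201.35526316] 152 [[0.487, -0.208, 0.025], [0.513, -0.156, 0.036], [0.546, -0.13, 0.04]]
bowl min/max [[0.378, 0.348, 0.06], [0.591, 0.404, 0.095], [0.689, 0.499, 0.115]]
bowl near nozzle 1265 [[0.539, 0.345, 0.112], [0.521, 0.345, 0.112], [0.544, 0.345, 0.112]]
bracket [[0.616, -0.093, 0.07], [0.727, 0.065, 0.298], [0.796, 0.126, 0.395]]
noz ((0.5329276919364929, 0.24851830303668976), (0.02859410084784031, 0.03785433992743492), 2.491804838180542)
side plate ((0.48041778802871704, -0.27667945623397827), (0.14032143354415894, 0.22346198558807373), 70.6573257446289) [[0.35199999809265137, -0.3059999942779541], [0.5630000233650208, -0.3799999952316284], [0.609000027179718, -0.24699999392032623], [0.39800000190734863, -0.17299999296665192]] z 0.007493910918481617
dark [277.63043478 203.69565217] 92 [[0.49, -0.184, 0.026], [0.513, -0.151, 0.034], [0.541, -0.128, 0.039]]
bowl min/max [[0.38, 0.35, 0.06], [0.525, 0.404, 0.092], [0.688, 0.499, 0.116]]
bowl near nozzle 1568 [[0.535, 0.345, 0.112], [0.533, 0.346, 0.113], [0.517, 0.346, 0.111]]
bracket [[0.67, -0.018, 0.167], [0.738, 0.102, 0.327], [0.797, 0.128, 0.395]]
noz ((0.5340405702590942, 0.2512111961841583), (0.0279765073210001, 0.037338681519031525), 3.1039252281188965)
tip [0.53675448 0.27133643 0.014     ]
```

Emit:
{"fn": "drive_tool", "kwargs": {
  "moves": [1.15, -0.75, 0, -0.7, 87, 2.3, -1.5, 0, -1.4, 87, 3.45, -2.25, 0, -2.1, 87, 4.6, -3.0, 0, -2.8, 87, 5.75, -3.75, 0, -3.5, 87]
}}

```text
time_s: 0.78
tool_pos: [0.36, -0.4155, 0.1861]
tool_rot: [-180.0, 0.0, 51.3]
force: [1.2, -0.6, 0.6]
grip_width: 0.0874
grasp_force: 0.0
```

```bash
cat >> h.py <<'E'
def go(x,y,z,yaw):
    o=env.get_obs(); Rm=R.from_euler("xyz",o["tool_rot"],degrees=True).as_matrix()
    s=Rm.T@(np.array([x,y,z])-o["tool_pos"])/0.04; dy=(yaw-o["tool_rot"][2]+180)%360-180
    print("t",round(o["time_s"],2),"pos",o["tool_pos"].round(4),"rot",o["tool_rot"].round(2),"F",o["force"].round(1),"w",round(o["grip_width"],4),"gf",round(o["grasp_force"],1),"-> units",s.round(2),"turn",round(-dy/10,2),"rows",round(max(np.linalg.norm(s)*40/62.5,abs(dy)/10.7),1))
E
python3 - <<'E'
from h import *
go(.47,-.29,.186,72)
for n in ["scene","side"]:
    f=np.load(n+"0.npz"); p,d,K,X=[f[k] for k in "pdKX"]; P=cloud(d,K,X)
    x,y,z=P[...,0],P[...,1],P[...,2]
    m=(abs(x-.55)<.1)&(abs(y+.31)<.1)&(z>.045); print(n,"pivot",np.nanmedian(P[m],0),m.sum())
    m=(x>.35)&(x<.75)&(y>-.1)&(y<.14)&(z>.02)&(z<.045); 
    hs=cv2.cvtColor(p,cv2.COLOR_RGB2HSV)
    q=P[m&(hs[...,1]<60)]; print("lip?",np.nanpercentile(q,[5,50,95],axis=0).round(3).tolist())
    q=P[(hs[...,1]>180)&((hs[...,0]<8)|(hs[...,0]>172))&(abs(x-.5)<.15)&(abs(y-.2)<.1)&(z>.005)]; print("red",np.nanpercentile(q,[2,98],axis=0).round(3).tolist())
E
```

```text
t 0.78 pos [ 0.36   -0.4155  0.1861] rot [-1.800e+02  1.000e-02  5.126e+01] F [ 1.2 -0.6  0.6] w 0.0874 gf 0.0 -> units [4.17 0.18 0.  ] turn -2.07 rows 2.7
scene pivot [ 0.59619925 -0.31651213  0.04868483] 15
lip? [[0.36, 0.026, 0.021], [0.616, 0.063, 0.032], [0.619, 0.094, 0.043]]
red [[0.456, 0.166, 0.007], [0.49, 0.194, 0.03]]
side pivot [ 0.59460681 -0.31510837  0.04724846] 6
lip? [[0.359, -0.033, 0.021], [0.361, 0.078, 0.031], [0.616, 0.098, 0.044]]
red [[0.455, 0.167, 0.008], [0.489, 0.196, 0.029]]
```

Emit:
{"fn": "drive_tool", "kwargs": {
  "moves": [1.4, 0, 0, -0.7, 87, 2.8, 0, 0, -1.4, 87, 4.3, 0, 0, -2.07, 87, 4.3, 0, 0, -2.07, 87]
}}

```text
time_s: 1.27
tool_pos: [0.4708, -0.2772, 0.1864]
tool_rot: [180.0, -0.1, 72.4]
force: [-0.3, -0.5, -0.1]
grip_width: 0.0873
grasp_force: 0.0
```

```bash
python3 - <<'E'
from h import *
p,d,K,X=grab("wrist"); np.savez("press.npz",p=p,d=d,K=K,X=X); save("press.png",p)
go(.533,.25,.186,92.5)
E
```

```text
t 1.32 pos [ 0.4687 -0.2807  0.1862] rot [-1.7999e+02 -2.0000e-02  7.2030e+01] F [ 0.3 -1.  -0.5] w 0.0872 gf 0.0 -> units [ 1.312e+01 -2.560e+00  1.000e-02] turn -2.05 rows 8.6
```

View pics/press.png

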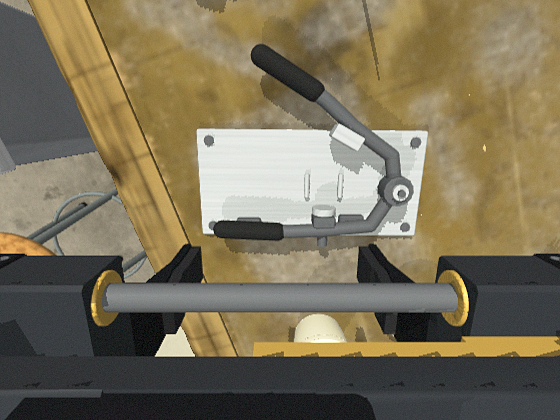

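The wrist view shows the plate with corners at (197,129), (428,131), (416,237) and (207,235). The ribs are at (307,185) and (340,185), the anvil at (323,212), the pivot bolt at (402,193) and the swinging grip at (289,72).

```bash
python3 - <<'E'
from h import *
f=np.load("press.npz"); p,d,K,X=[f[k] for k in "pdKX"]; P=cloud(d,K,X); hsv=cv2.cvtColor(p,cv2.COLOR_RGB2HSV)
for n,uv,z in [("c1",(197,129),.008),("c2",(428,131),.008),("c3",(416,237),.008),("c4",(207,235),.008),("ribL",(307,185),.015),("ribR",(340,185),.015),("pivot",(402,193),.051),("grip",(289,72),.039)]:
    print(n,ray(uv,z,K,X).round(4),"depthP",P[uv[1],uv[0]].round(4))
m=((hsv[...,1]<45)&(hsv[...,2]>140)&(abs(P[...,2]-.008)<.005)); m[245:]=0
k,l,s,c=cv2.connectedComponentsWithStats(m.astype(np.uint8)); i=1+np.argmax(s[1:,4])
q=np.array([ray(w,.008,K,X)[:2] for w in np.argwhere(l==i)[:,::-1]],np.float32); print(cv2.minAreaRect(q))
# height map along nest column / anvil, in press frame guess
a=np.deg2rad(-18); nest=np.array([.519,-.291]); B=np.array([[np.cos(a),np.sin(a)],[-np.sin(a),np.cos(a)]])
L=(P[...,:2]-nest)@B.T
m=(abs(L[...,0])<6e-3)&(P[...,2]>.02)&(abs(L[...,1])<.06); print("anvil",np.nanpercentile(np.c_[L[m],P[m][:,2]],[2,50,98],axis=0).round(4).tolist())
m=(P[...,2]>.012)&(P[...,2]<.018)&(abs(L[...,1])<.012)&(abs(L[...,0])<.03)
for s_ in (-1,1):
    mm=m&(np.sign(L[...,0])==s_); print("rib",np.nanpercentile(np.c_[L[mm],P[mm][:,2]],[2,50,98],axis=0).round(4).tolist())
g=(hsv[...,2]<60)&(P[...,2]>.02)&(P[...,2]<.05)&(np.mgrid[:420,:560][0]<125)
q=P[g]; print("grip",np.nanpercentile(q,[2,50,98],axis=0).round(4).tolist(), cv2.minAreaRect(q[:,:2].astype(np.float32)), ((q[:,:2]-nest)@B.T).mean(0))
E
```

```text
c1 [ 0.4019 -0.1855  0.008 ] depthP [ 0.4015 -0.1854  0.0064]
c2 [ 0.6552 -0.2684  0.008 ] depthP [ 6.584e-01 -2.697e-01  5.000e-04]
c3 [ 0.6174 -0.3933  0.008 ] depthP [ 6.199e-01 -3.972e-01  4.000e-04]
c4 [ 0.3657 -0.3104  0.008 ] depthP [ 3.630e-01 -3.125e-01  3.000e-04]
ribL [ 0.5041 -0.2854  0.015 ] depthP [ 0.5041 -0.2854  0.0147]
ribR [ 0.5415 -0.2972  0.015 ] depthP [ 0.5416 -0.2975  0.0138]
pivot [ 0.5986 -0.317   0.051 ] depthP [ 0.5981 -0.3164  0.0526]
grip [ 0.5187 -0.1632  0.039 ] depthP [ 0.5187 -0.1632  0.0385]
((0.4870522618293762, -0.27969372272491455), (0.12854738533496857, 0.22333553433418274), 71.86026763916016)
anvil [[-0.0057, -0.0272, 0.0363], [-0.0008, 0.024, 0.315], [0.0056, 0.0374, 0.3362]]
rib [[-0.0193, -0.0114, 0.0122], [-0.0167, 0.0006, 0.0145], [-0.0135, 0.0116, 0.0159]]
rib [[0.0207, -0.0114, 0.0122], [0.0231, -0.0, 0.0147], [0.0262, 0.0119, 0.0163]]
grip [[0.4892, -0.1946, 0.0299], [0.5164, -0.1627, 0.0374], [0.5459, -0.1325, 0.0401]] ((0.5288307070732117, -0.176663339138031), (0.022041762247681618, 0.11933460831642151), 39.465858459472656) [-0.04167748  0.120886  ]
```

Emit:
{"fn": "drive_tool", "kwargs": {
  "moves": [1.5, -0.3, 0, -0.4, 87, 3.0, -0.6, 0, -0.8, 87, 4.5, -0.9, 0, -1.2, 87, 6.0, -1.2, 0, -1.6, 87, 7.5, -1.5, 0, -2.05, 87]
}}

```text
time_s: 1.95
tool_pos: [0.5043, 0.0201, 0.1862]
tool_rot: [180.0, 0.1, 92.2]
force: [0.7, -0.7, -0.6]
grip_width: 0.0869
grasp_force: 0.0
```

Emit:
{"fn": "drive_tool", "kwargs": {
  "moves": [1.4, 0.25, 0.4, 0, 87, 2.8, 0.5, 0.8, 0, 70, 4.2, 0.75, 1.2, 0, 60, 5.7, 0.95, 1.7, 0, 56, 5.7, 0.95, 1.7, 0, 56]
}}

```text
time_s: 2.58
tool_pos: [0.5308, 0.254, 0.116]
tool_rot: [-179.7, -0.1, 92.6]
force: [-0.4, -0.8, 0.1]
grip_width: 0.0582
grasp_force: 0.0
```

Emit:
{"fn": "drive_tool", "kwargs": {
  "moves": [0, 0, 0, 0, 56]
}}

```text
time_s: 2.7
tool_pos: [0.5338, 0.2479, 0.1176]
tool_rot: [-179.9, 0.1, 92.1]
force: [0.2, 0.1, 0.3]
grip_width: 0.0568
grasp_force: 0.0
```

```bash
python3 - <<'E'
from h import *
p,d,K,X=grab("wrist"); np.savez("noz.npz",p=p,d=d,K=K,X=X); save("noz.png",p)
go(.533,.25,.060,92.5)
P=cloud(d,K,X); hsv=cv2.cvtColor(p,cv2.COLOR_RGB2HSV); x,y,z=P[...,0],P[...,1],P[...,2]
br=((hsv[...,0]>12)&(hsv[...,0]<28)&(hsv[...,1]>110)&(abs(x-.533)<.05)&(abs(y-.25)<.05))
m=br&(z>.024)&(z<.033)
ys,xs=np.where(m); print("px",xs.min(),xs.max(),ys.min(),ys.max(),"z",np.nanmedian(z[m]))
q=np.array([ray(w,0.028,K,X)[:2] for w in np.argwhere(m)[:,::-1]],np.float32); print("top",cv2.minAreaRect(q))
m2=(abs(x-.533)<.03)&(y>.26)&(y<.30)&(z>.008)&(z<.026)&(hsv[...,1]<90)
if m2.any(): print("tip",np.nanpercentile(P[m2],[3,50,97],axis=0).round(4).tolist())
f=np.load("press.npz"); P=cloud(f["d"],f["K"],f["X"])
a=np.deg2rad(-18); nest=np.array([.5227,-.2918]); B=np.array([[np.cos(a),np.sin(a)],[-np.sin(a),np.cos(a)]])
L=(P[...,:2]-nest)@B.T
for w in (6e-3,12e-3):
    m=(abs(L[...,0])<w)&(P[...,2]>.02)&(P[...,2]<.045)&(abs(L[...,1])<.045); print("anvil",np.nanpercentile(np.c_[L[m],P[m][:,2]],[2,50,98],axis=0).round(4).tolist())
E
```

```text
t 2.75 pos [0.5344 0.2471 0.118 ] rot [-1.800e+02  1.000e-01  9.204e+01] F [ 0.3 -0.  -0.2] w 0.0567 gf 0.0 -> units [ 0.08 -0.03  1.45] turn -0.05 rows 0.9
px 266 295 184 221 z 0.027874807214120417
top ((0.5362485647201538, 0.2491433322429657), (0.027182769030332565, 0.03605840727686882), 2.9573450088500977)
tip [[0.5292, 0.2669, 0.0133], [0.5351, 0.273, 0.0198], [0.5416, 0.2783, 0.0221]]
anvil [[-0.0055, -0.0445, 0.0209], [-0.0002, -0.0331, 0.0354], [0.0054, -0.0236, 0.0373]]
anvil [[-0.0117, -0.0441, 0.0207], [-0.0007, -0.0332, 0.035], [0.0114, -0.0237, 0.0373]]
```

View pics/noz.png

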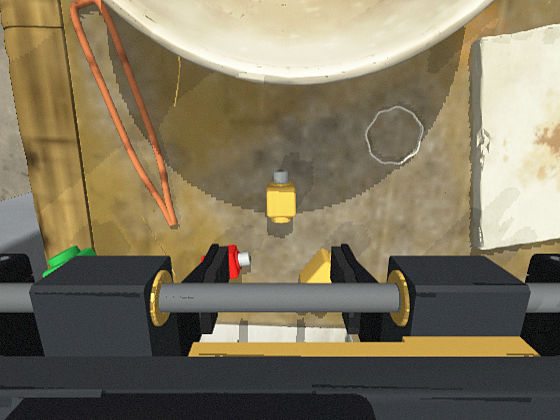

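The close view shows the nozzle at (281,200) with its tip at (281,176), pointing to world +y. Its top is at 27.9 mm and its origin at about (0.536, 0.249). Descending to grasp.

Emit:
{"fn": "drive_tool", "kwargs": {
  "moves": [0.06, 0.03, 0.9, -0.09, 54, 0.12, 0.05, 1.8, -0.09, 54, 0.12, 0.05, 2.5, -0.09, 54, 0.12, 0.05, 2.7, -0.09, 54, 0.12, 0.05, 2.7, -0.09, 54],
  "squeeze": 20
}}

```text
time_s: 3.38
tool_pos: [0.5361, 0.253, 0.0107]
tool_rot: [180.0, 0.0, 93.0]
force: [-0.3, -0.3, 0.3]
grip_width: 0.0539
grasp_force: 0.0
```

Emit:
{"fn": "drive_tool", "kwargs": {
  "moves": [0, 0, 0, 0, 20, 0, 0, 0, 0, 20, 0, 0, 0, 0, 20, 0, 0, 0, 0, 20],
  "squeeze": 20
}}

```text
time_s: 3.88
tool_pos: [0.5354, 0.2546, 0.0104]
tool_rot: [180.0, 0.0, 93.1]
force: [-0.1, -1.0, 0.4]
grip_width: 0.0238
grasp_force: 0.0
```

```bash
python3 - <<'E'
from h import *
go(.536,.252,.010,93)
p,d,K,X=grab("wrist"); save("g1.png",p)
go(.536,.252,.010,93)
E
```

```text
t 3.88 pos [0.5354 0.2546 0.0104] rot [179.98   0.    93.14] F [-0.1 -1.   0.4] w 0.0238 gf 0.0 -> units [-0.07  0.01  0.01] turn 0.01 rows 0.0
t 3.92 pos [0.5353 0.2546 0.0103] rot [179.99   0.    93.14] F [-0.4 -0.3 -0.7] w 0.0223 gf 0.0 -> units [-0.07  0.01  0.01] turn 0.01 rows 0.0
```

View pics/g1.png

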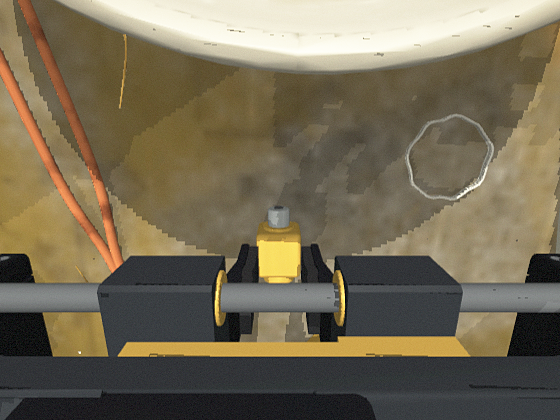

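```bash
python3 - <<'E'
from h import *
for n in ["wrist","scene","side"]:
    p,d,K,X=grab(n); P=cloud(d,K,X); hsv=cv2.cvtColor(p,cv2.COLOR_RGB2HSV); x,y,z=P[...,0],P[...,1],P[...,2]
    m=((hsv[...,0]>12)&(hsv[...,0]<28)&(hsv[...,1]>110)&(abs(x-.533)<.05)&(y>.2)&(y<.32)&(z>.022)&(z<.034))
    q=np.array([ray(w,0.028,K,X)[:2] for w in np.argwhere(m)[:,::-1]],np.float32); print(n,m.sum(),cv2.minAreaRect(q) if len(q)>5 else "",np.nanmedian(z[m]))
    f=(hsv[...,2]<90)&(abs(x-.535)<.07)&(abs(y-.25)<.05)&(z>.01)&(z<.06); q=P[f]; print("dark",f.sum(), np.nanpercentile(q,[3,50,97],axis=0).round(3).tolist() if f.any() else "")
    if n=="wrist":
        r=X[:3,:3].T@(np.array([[.5353,.2546,.0103],[.5353,.2546,.0293]])-X[:3,3]).T; uv=K@r; print("TCP,grasp px",(uv[:2]/uv[2]).T.round())
    else: save("g_"+n+".png",p)
print(env.get_obs()["grip_width"],env.get_obs()["grasp_force"])
E
```

```text
wrist 2042 ((0.5360889434814453, 0.2507722079753876), (0.02701956033706665, 0.035684797912836075), 3.133512258529663) 0.02799007372111162
dark 446 [[0.517, 0.25, 0.015], [0.536, 0.266, 0.054], [0.555, 0.278, 0.06]]
TCP,grasp px [[277. 239.]
 [277. 250.]]
scene 86 ((0.5304803252220154, 0.2557579576969147), (0.032533179968595505, 0.027026813477277756), 25.657129287719727) 0.026127497804438515
dark 41 [[0.516, 0.251, 0.014], [0.536, 0.264, 0.052], [0.553, 0.277, 0.059]]
side 110 ((0.5328519940376282, 0.25096604228019714), (0.03570235148072243, 0.027308039367198944), 84.93724822998047) 0.02720909643781544
dark 28 [[0.514, 0.244, 0.048], [0.524, 0.264, 0.056], [0.554, 0.269, 0.059]]
0.0205468592862207 0.0
```

```bash
python3 - <<'E'
from h import *
p,d,K,X=grab("wrist"); P=cloud(d,K,X)
a=cv2.resize(p[190:350,190:370],(540,480),interpolation=cv2.INTER_CUBIC)
s=cv2.imread("pics/g_scene.png")[250:325,160:250,::-1]; t=cv2.imread("pics/g_side.png")[240:315,240:330,::-1]
b=np.vstack([cv2.resize(s,(260,240),interpolation=cv2.INTER_CUBIC),cv2.resize(t,(260,240),interpolation=cv2.INTER_CUBIC)])
save("g2.png",np.hstack([a,b]))
for v in (240,250,260,270,280,300):
    print(v,[(u,*(P[v,u]*1000).round(0)) for u in (240,248,254,260,278,296,302,308,316)])
print(env.get_obs()["grip_width"],env.get_obs()["grasp_force"])
E
```

```text
240 [(240, np.float64(509.0), np.float64(248.0), np.float64(0.0)), (248, np.float64(515.0), np.float64(248.0), np.float64(-0.0)), (254, np.float64(519.0), np.float64(249.0), np.float64(0.0)), (260, np.float64(524.0), np.float64(260.0), np.float64(27.0)), (278, np.float64(535.0), np.float64(261.0), np.float64(28.0)), (296, np.float64(546.0), np.float64(262.0), np.float64(29.0)), (302, np.float64(553.0), np.float64(251.0), np.float64(-0.0)), (308, np.float64(557.0), np.float64(251.0), np.float64(0.0)), (316, np.float64(563.0), np.float64(251.0), np.float64(-0.0))]
250 [(240, np.float64(509.0), np.float64(241.0), np.float64(-0.0)), (248, np.float64(520.0), np.float64(266.0), np.float64(57.0)), (254, np.float64(523.0), np.float64(265.0), np.float64(53.0)), (260, np.float64(526.0), np.float64(264.0), np.float64(53.0)), (278, np.float64(536.0), np.float64(254.0), np.float64(28.0)), (296, np.float64(547.0), np.float64(255.0), np.float64(28.0)), (302, np.float64(548.0), np.float64(266.0), np.float64(52.0)), (308, np.float64(551.0), np.float64(266.0), np.float64(54.0)), (316, np.float64(555.0
[... 1660 characters left out ...]
loat64(266.0), np.float64(86.0)), (316, np.float64(551.0), np.float64(267.0), np.float64(88.0))]
300 [(240, np.float64(524.0), np.float64(285.0), np.float64(135.0)), (248, np.float64(527.0), np.float64(286.0), np.float64(135.0)), (254, np.float64(528.0), np.float64(285.0), np.float64(134.0)), (260, np.float64(530.0), np.float64(286.0), np.float64(135.0)), (278, np.float64(534.0), np.float64(286.0), np.float64(135.0)), (296, np.float64(539.0), np.float64(286.0), np.float64(134.0)), (302, np.float64(541.0), np.float64(286.0), np.float64(135.0)), (308, np.float64(542.0), np.float64(287.0), np.float64(135.0)), (316, np.float64(545.0), np.float64(286.0), np.float64(135.0))]
0.0205070900593307 0.0
```

View pics/g2.png

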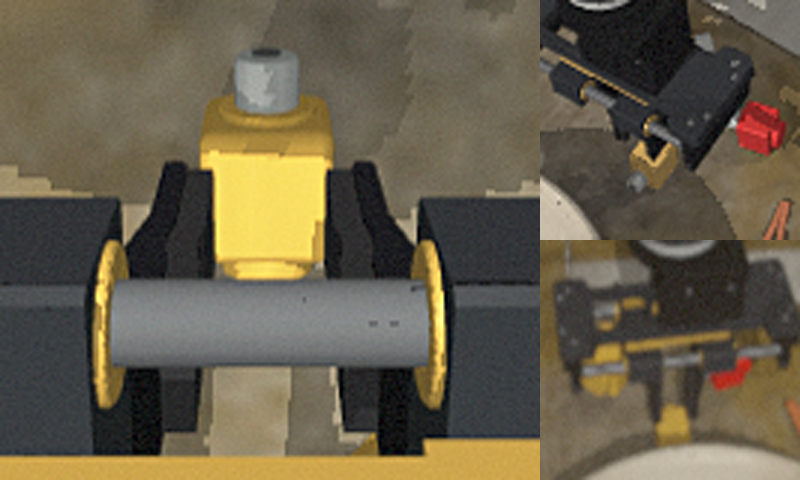

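The crop shows the fingers at (185,170) and (345,170) ending above the nozzle. Depth puts their ends at z≈0.053, although the TCP reads 0.010. I'll check the finger-end height from the other cameras before correcting.

```bash
python3 - <<'E'
from h import *
print(env.grasp_offset, env.get_obs()["tool_pos"], env.get_obs()["qpos"].round(2))
for n in ["wrist","side","scene"]:
    p,d,K,X=grab(n); P=cloud(d,K,X); hsv=cv2.cvtColor(p,cv2.COLOR_RGB2HSV); x,y,z=P[...,0],P[...,1],P[...,2]
    f=(hsv[...,2]<75)&(hsv[...,1]<110)&(abs(x-.535)<.05)&(abs(y-.256)<.013)&(z>.034)&(z<.2); q=P[f]
    print(n,f.sum(),np.sort(q[:,2])[:8].round(4), np.nanpercentile(q,[2,50],axis=0).round(3).tolist())
    if n=="wrist": print("body z",[P[v,u].round(3).tolist() for u,v in ((150,262),(410,262),(150,310),(280,300))])
E
```

```text
0.0187 [0.53521077 0.2545442  0.01015487] [  9.87  27.28 -46.58 101.13  22.31  61.28 -41.35]
wrist 2728 [0.0462 0.0469 0.047  0.047  0.0472 0.0473 0.0474 0.0474] [[0.517, 0.247, 0.049], [0.527, 0.265, 0.083]]
body z [[0.498, 0.291, 0.126], [0.571, 0.295, 0.127], [0.503, 0.285, 0.14], [0.535, 0.286, 0.134]]
side 190 [0.0493 0.0506 0.0518 0.0533 0.0534 0.0545 0.0549 0.0552] [[0.514, 0.244, 0.053], [0.547, 0.263, 0.088]]
scene 147 [0.0458 0.0476 0.048  0.0484 0.0485 0.0488 0.049  0.0501] [[0.485, 0.244, 0.048], [0.487, 0.258, 0.159]]
```

All three cameras agree that the real finger ends are about 38 mm above the reported TCP; horizontally it is right. I'll open, go down by about that much, and re-check.

Emit:
{"fn": "drive_tool", "kwargs": {
  "moves": [0, 0, 0, 0, 54, 0, 0, 0, 0, 54, 0, 0, 0, 0, 54, 0, 0, 0, 0, 54, -0.05, 0.02, 0.1, 0, 54]
}}

```text
time_s: 4.9
tool_pos: [0.5364, 0.2528, 0.0064]
tool_rot: [180.0, -0.0, 93.1]
force: [0.3, -0.3, -0.1]
grip_width: 0.0531
grasp_force: 0.0
```

Emit:
{"fn": "drive_tool", "kwargs": {
  "moves": [0, 0, 0.2, 0, 54, 0, 0, 0.4, 0, 54, 0, 0, 0.6, 0, 54, 0, 0, 0.6, 0, 54, 0, 0, 0.6, 0, 54]
}}

```text
time_s: 5.52
tool_pos: [0.5362, 0.2528, -0.0177]
tool_rot: [180.0, -0.0, 93.1]
force: [1.0, -0.3, 0.3]
grip_width: 0.0541
grasp_force: 0.0
```

```bash
cat >> h.py <<'E'
def fing(cx,cy):
    for n in ["wrist","side","scene"]:
        p,d,K,X=grab(n); P=cloud(d,K,X); hsv=cv2.cvtColor(p,cv2.COLOR_RGB2HSV); x,y,z=P[...,0],P[...,1],P[...,2]
        f=(hsv[...,2]<75)&(hsv[...,1]<110)&(abs(x-cx)<.05)&(abs(y-cy)<.013)&(z>.006)&(z<.2); f=cv2.erode(f.astype(np.uint8),np.ones((2,2)))>0; q=P[f]
        print(n,f.sum(),np.sort(q[:,2])[:8].round(4))
E
python3 - <<'E'
from h import *
fing(.536,.255); go(.536,.253,-.028,93)
E
```

```text
wrist 3896 [0.0186 0.0198 0.02   0.02   0.02   0.02   0.0205 0.0206]
side 138 [0.0202 0.0213 0.0234 0.0246 0.0258 0.0266 0.0268 0.0274]
scene 151 [0.0176 0.0179 0.0192 0.0192 0.0195 0.0205 0.0208 0.0219]
t 5.67 pos [ 0.5364  0.2527 -0.0174] rot [ 1.7996e+02 -1.0000e-02  9.3130e+01] F [-0.  -0.2  0.1] w 0.0539 gf 0.0 -> units [ 0.01 -0.01  0.26] turn 0.01 rows 0.2
```

Emit:
{"fn": "drive_tool", "kwargs": {
  "moves": [0, 0, 0.12, 0, 54, 0, 0, 0.23, 0, 54, 0, 0, 0.23, 0, 54, 0, 0, 0.23, 0, 30, 0, 0, 0.23, 0, 20],
  "squeeze": 20
}}

```text
time_s: 6.3
tool_pos: [0.5362, 0.2526, -0.0269]
tool_rot: [180.0, 0.0, 93.1]
force: [0.7, -0.2, -0.7]
grip_width: 0.0414
grasp_force: 0.0
```

Emit:
{"fn": "drive_tool", "kwargs": {
  "moves": [0, 0, 0, 0, 20, 0, 0, 0, 0, 20, 0, 0, 0, 0, 20, 0, 0, 0, 0, 20]
}}

```text
time_s: 6.8
tool_pos: [0.536, 0.2526, -0.0269]
tool_rot: [-180.0, 0.0, 93.1]
force: [-0.9, -1.2, 0.4]
grip_width: 0.0279
grasp_force: 20.0
```

The nozzle is gripped (27.9 mm, 20 N). Lifting and carrying.

Emit:
{"fn": "drive_tool", "kwargs": {
  "moves": [0, 0, -1.0, 0, 20, 0, 0, -2.3, 0, 20, 0, 0, -3.6, 0, 20, 0, 0, -4.7, 0, 20, 0, 0, -4.7, 0, 20]
}}

```text
time_s: 7.42
tool_pos: [0.5383, 0.254, 0.1647]
tool_rot: [179.6, -0.1, 93.1]
force: [-0.6, -0.0, -1.7]
grip_width: 0.0282
grasp_force: 20.0
```

```bash
python3 - <<'E'
from h import *
go(.5236,-.289,.16,72)
E
```

```text
t 7.42 pos [0.5383 0.254  0.1647] rot [ 1.7961e+02 -1.1000e-01  9.3130e+01] F [-0.6 -0.  -1.7] w 0.0282 gf 20.0 -> units [-13.54  -1.11   0.08] turn 2.11 rows 8.7
```

Emit:
{"fn": "drive_tool", "kwargs": {
  "moves": [-1.2, -0.2, 0, 0.2, 20, -2.5, -0.4, 0, 0.4, 20, -3.9, -0.7, 0, 0.6, 20, -5.3, -0.9, 0, 0.8, 20, -6.7, -1.1, 0, 1.0, 20]
}}

```text
time_s: 8.05
tool_pos: [0.5054, -0.0196, 0.1594]
tool_rot: [-179.9, 0.0, 83.0]
force: [0.1, -1.0, -2.7]
grip_width: 0.0282
grasp_force: 20.0
```

```bash
python3 - <<'E'
from h import *
go(.5236,-.289,.16,72)
E
```

```text
t 8.05 pos [ 0.5054 -0.0196  0.1594] rot [-1.7989e+02  3.0000e-02  8.3040e+01] F [ 0.1 -1.  -2.7] w 0.0282 gf 20.0 -> units [-6.63  1.27 -0.01] turn 1.1 rows 4.3
```

Emit:
{"fn": "drive_tool", "kwargs": {
  "moves": [-1.5, 0.3, 0, 0.25, 20, -3.0, 0.6, 0, 0.5, 20, -4.5, 0.9, 0, 0.75, 20, -5.8, 1.15, 0, 1.0, 20, -6.7, 1.27, 0, 1.1, 20]
}}

```text
time_s: 8.68
tool_pos: [0.5235, -0.2926, 0.1585]
tool_rot: [-179.8, 0.0, 71.9]
force: [-1.2, 0.8, -1.8]
grip_width: 0.0278
grasp_force: 20.0
```

Emit:
{"fn": "drive_tool", "kwargs": {
  "moves": [0, 0, 0.5, 0, 20, 0, 0, 1.0, 0, 20, 0, 0, 1.0, 0, 20, 0, 0, 1.0, 0, 20]
}}

```text
time_s: 9.18
tool_pos: [0.5256, -0.2884, 0.1211]
tool_rot: [180.0, -0.0, 72.2]
force: [0.0, -0.2, -1.2]
grip_width: 0.0283
grasp_force: 20.0
```

```bash
python3 - <<'E'
from h import *
p,d,K,X=grab("wrist"); np.savez("pl.npz",p=p,d=d,K=K,X=X); save("pl.png",p,(180,100,460,310),2.8)
go(.5236,-.289,-.019,72)
E
```

```text
t 9.22 pos [ 0.5259 -0.2888  0.1217] rot [1.7994e+02 2.0000e-02 7.2220e+01] F [ 1.2 -0.2 -1.1] w 0.0278 gf 20.0 -> units [-0.02 -0.06  3.52] turn 0.02 rows 2.3
```

View pics/pl.png

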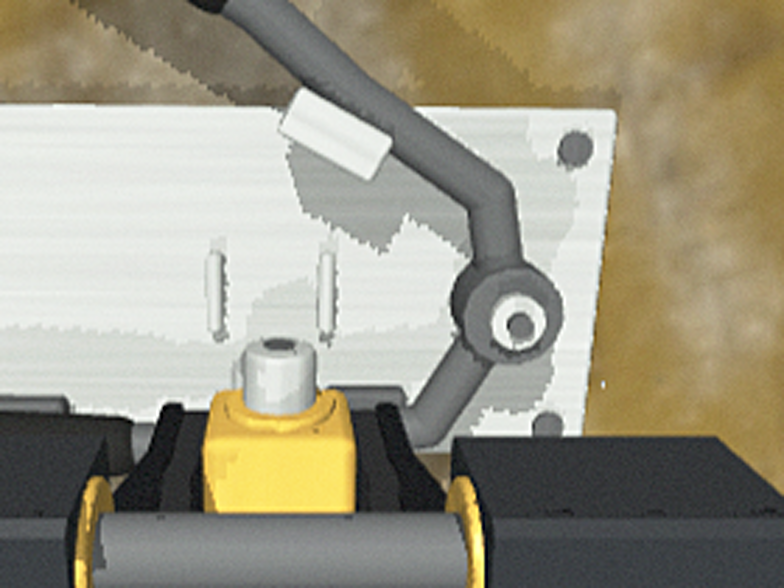

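```bash
python3 - <<'E'
from h import *
f=np.load("pl.npz"); p,d,K,X=[f[k] for k in "pdKX"]; P=cloud(d,K,X); hsv=cv2.cvtColor(p,cv2.COLOR_RGB2HSV); x,y,z=P[...,0],P[...,1],P[...,2]
a=ray((256.8,204.3),.015,K,X); b=ray((296.4,204.3),.015,K,X); pv=ray((365.7,216),.051,K,X)
n1=(a+b)[:2]/2; print("ribs mid",n1,"yaw",np.rad2deg(np.arctan2(*(b-a)[1::-1])),np.linalg.norm(b-a),"pivot",pv,"nest from pivot",pv[:2]-.08*np.array([.951,-.309]))
# ribs via depth
yaw=np.deg2rad(-18); B=np.array([[np.cos(yaw),np.sin(yaw)],[-np.sin(yaw),np.cos(yaw)]]); L=(P[...,:2]-[.5227,-.2918])@B.T
for s in (-1,1):
    m=(z>.012)&(z<.018)&(abs(L[...,1])<.02)&(abs(L[...,0]-s*.019)<.008); print("rib",np.nanpercentile(L[m],[2,50,98],axis=0).round(4).tolist())
m=(hsv[...,0]>12)&(hsv[...,0]<28)&(hsv[...,1]>110)&(z>.1)&(z<.2)&(abs(L[...,0])<.03)&(abs(L[...,1])<.04); zt=np.nanpercentile(z[m],90); t=m&(abs(z-zt)<.004)
print("noz top z",zt,np.nanmedian(z[t]),"press-frame",np.nanpercentile(L[t],[1,50,99],axis=0).round(4).tolist()); r=cv2.minAreaRect(P[t][:,:2].astype(np.float32)); print(r)
m=(hsv[...,1]<60)&(hsv[...,2]>100)&(z>.13)&(z<.175)&(abs(L[...,0])<.03)&(L[...,1]>.0)&(L[...,1]<.05); print("tip",np.nanpercentile(np.c_[L[m],z[m]],[2,50,98],axis=0).round(4).tolist())
E
```

```text
ribs mid [ 0.52290442 -0.2919054 ] yaw -17.748133606590507 0.039407950355280434 pivot [ 0.59815216 -0.31706705  0.051     ] nest from pivot [ 0.52207216 -0.29234705]
rib [[-0.0225, -0.0139], [-0.0201, 0.0], [-0.0173, 0.0139]]
rib [[0.0174, -0.0133], [0.0197, 0.0005], [0.0228, 0.0139]]
noz top z 0.1766889523836324 0.17591054192186714 press-frame [[-0.011, -0.017], [0.0027, 0.0107], [0.0163, 0.0173]]
((0.525453507900238, -0.2921936511993408), (0.03715428709983826, 0.027880750596523285), 71.17951965332031)
tip [[-0.0137, 0.0162, 0.1577], [0.0026, 0.0254, 0.1677], [0.0094, 0.0301, 0.1699]]
```

Emit:
{"fn": "drive_tool", "kwargs": {
  "moves": [0.03, -0.04, 0.8, 0, 20, 0.05, -0.065, 1.7, 0, 20, 0.05, -0.065, 2.6, 0, 20, 0.05, -0.065, 3.1, 0, 20, 0.05, -0.065, 3.1, 0, 20]
}}

```text
time_s: 9.85
tool_pos: [0.5228, -0.2864, -0.0037]
tool_rot: [-179.9, -0.0, 72.2]
force: [0.0, -0.2, -1.5]
grip_width: 0.028
grasp_force: 20.0
```

Emit:
{"fn": "drive_tool", "kwargs": {
  "moves": [0, 0, 0.15, 0, 20, 0, 0, 0.3, 0, 20, 0, 0, 0.36, 0, 20, 0, 0, 0.38, 0, 20, 0, 0, 0.38, 0, 20]
}}

```text
time_s: 10.48
tool_pos: [0.5235, -0.2869, -0.018]
tool_rot: [180.0, 0.0, 72.1]
force: [-0.0, -0.2, -1.6]
grip_width: 0.0277
grasp_force: 20.0
```

```bash
cat >> h.py <<'E'
def nozp(zlo=.03,zhi=.05):
    f=grab("wrist"); p,d,K,X=f; P=cloud(d,K,X); hsv=cv2.cvtColor(p,cv2.COLOR_RGB2HSV); z=P[...,2]
    yaw=np.deg2rad(-18); B=np.array([[np.cos(yaw),np.sin(yaw)],[-np.sin(yaw),np.cos(yaw)]]); L=(P[...,:2]-[.5227,-.2918])@B.T
    m=(hsv[...,0]>12)&(hsv[...,0]<28)&(hsv[...,1]>110)&(z>zlo)&(z<zhi)&(abs(L[...,0])<.035)&(abs(L[...,1])<.045)
    print("noz top z",np.nanmedian(z[m]),np.nanpercentile(L[m],[1,50,99],axis=0).round(4).tolist())
    return P,L,hsv,p
E
python3 - <<'E'
from h import *
go(.5236,-.289,-.019,72); nozp()
E
```

```text
t 10.47 pos [ 0.5235 -0.2869 -0.018 ] rot [1.7999e+02 1.0000e-02 7.2130e+01] F [-0.  -0.2 -1.6] w 0.0277 gf 20.0 -> units [-0.05  0.02  0.02] turn 0.01 rows 0.0
noz top z 0.03654870335987065 [[-0.0134, -0.0176], [0.0002, 0.0124], [0.0137, 0.0198]]
```

Emit:
{"fn": "drive_tool", "kwargs": {
  "moves": [0, 0, 0.02, 0, 28, 0, 0, 0.02, 0, 34, 0, 0, 0.02, 0, 40, 0, 0, 0.02, 0, 42, 0, 0, 0.02, 0, 42]
}}

```text
time_s: 11.15
tool_pos: [0.5235, -0.287, -0.0188]
tool_rot: [180.0, 0.0, 72.1]
force: [-0.1, -0.0, 0.2]
grip_width: 0.0415
grasp_force: 0.0
```

Emit:
{"fn": "drive_tool", "kwargs": {
  "moves": [0, 0, 0, 0, 42, 0, 0, -0.5, 0, 42, 0, 0, -1.5, 0, 42, 0, 0, -2.5, 0, 42, 0, 0, -2.5, 0, 42]
}}

```text
time_s: 11.78
tool_pos: [0.5267, -0.2882, 0.0865]
tool_rot: [179.5, 0.1, 72.1]
force: [0.4, -0.5, -0.2]
grip_width: 0.0419
grasp_force: 0.0
```

```bash
python3 - <<'E'
from h import *
P,L,hsv,p=nozp(); z=P[...,2]
np.savez("rel.npz",P=P,L=L,p=p)
m=(hsv[...,1]<60)&(hsv[...,2]>90)&(z>.014)&(z<.033)&(abs(L[...,0])<.009)&(L[...,1]>.01)&(L[...,1]<.04); print("tip",np.nanpercentile(np.c_[L[m],z[m]],[2,50,98],axis=0).round(4).tolist())
m=(hsv[...,2]<60)&(z>.03)&(z<.045)&(L[...,1]>.05)&(L[...,1]<.2)&(abs(L[...,0])<.15); q=L[m]; print("grip L",np.nanpercentile(q,[2,50,98],axis=0).round(4).tolist(), cv2.minAreaRect(q.astype(np.float32)), np.nanmedian(z[m]))
m=(hsv[...,1]<60)&(hsv[...,2]>150)&(z>.034)&(z<.046)&(L[...,1]>.03)&(L[...,1]<.09)&(abs(L[...,0])<.06); print("jaw",np.nanpercentile(L[m],[2,50,98],axis=0).round(4).tolist())
go(.5236,-.289,.08,72)
save("rel.png",p)
E
```

```text
noz top z 0.035830874294068865 [[-0.0127, -0.0173], [0.0007, 0.0037], [0.014, 0.0194]]
tip [[-0.0061, 0.0197, 0.0216], [0.0007, 0.0258, 0.0277], [0.0074, 0.031, 0.0297]]
grip L [[-0.0779, 0.097], [-0.0452, 0.1213], [-0.0102, 0.1439]] ((-0.016529753804206848, 0.1023516058921814), (0.023447776213288307, 0.1506759524345398), 56.30921936035156) 0.037538885409692246
jaw [[0.0046, 0.0457], [0.0199, 0.0578], [0.0353, 0.0692]]
t 11.82 pos [ 0.525  -0.2876  0.0841] rot [1.7972e+02 9.0000e-02 7.2140e+01] F [-0.3  0.4 -0. ] w 0.0419 gf 0.0 -> units [-0.04 -0.02  0.1 ] turn 0.01 rows 0.1
```

View pics/rel.png

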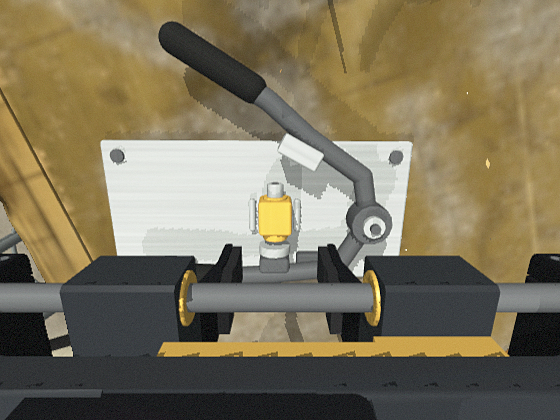

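The view shows the nozzle at (275,215) lying between the ribs, with its tip at (275,190) facing the jaw at (303,150). The swinging grip runs from (165,32) to (262,95). Now I'll locate the grip for the push.

```bash
python3 - <<'E'
from h import *
f=np.load("rel.npz"); P,L,p=f["P"],f["L"],f["p"]; hsv=cv2.cvtColor(p,cv2.COLOR_RGB2HSV); z=P[...,2]
v,u=np.mgrid[:420,:560]
m=(hsv[...,2]<75)&(v<110)&(u>150)&(u<275)&(z>.026); 
k,l,s,c=cv2.connectedComponentsWithStats(m.astype(np.uint8)); i=1+np.argmax(s[1:,4]); m=l==i
print(s[i]); q=L[m]; top=L[m&(z>.036)]
print(cv2.minAreaRect(q.astype(np.float32)), np.median(hsv[m],0))
vec=cv2.fitLine(top.astype(np.float32),cv2.DIST_L2,0,.01,.01).ravel(); print("line",vec)
t=(q-vec[2:])@vec[:2]; e=[vec[2:]+vec[:2]*x for x in np.percentile(t,[1,50,99])]; print("ends/mid",np.round(e,4)); print("dist",[np.hypot(*(x-[.08,0])) for x in e])
for x in (-.10,-.08,-.06): 
    j=m&(abs(L[...,0]-x)<.003); print(x,np.nanpercentile(L[j][:,1],[1,99]))
def w(x,y): return np.array([.5227+.951*x+.309*y,-.2918-.309*x+.951*y])
print(w(-.09,.19),w(-.09,.16)); go(*w(-.09,.19),.084,72)
E
```

```text
[ 159   22  108   88 3479]
((-0.041835516691207886, 0.11953523755073547), (0.021431999281048775, 0.089825838804245), 58.8594970703125) [45. 22. 46.]
line [ 0.856807   -0.5156372  -0.04509446  0.12168815]
ends/mid [[-0.0779  0.1415]
 [-0.045   0.1216]
 [-0.0105  0.1009]]
dist [np.float64(0.21201716106842225), np.float64(0.17436160408106544), np.float64(0.13551738053599666)]
-0.1 nan
-0.08 [0.12950521 0.14481317]
-0.06 [0.11784958 0.14327045]
[ 0.49582 -0.0833 ] [ 0.48655 -0.11183]
t 11.82 pos [ 0.525  -0.2876  0.0841] rot [1.7972e+02 9.0000e-02 7.2140e+01] F [-0.3  0.4 -0. ] w 0.0419 gf 0.0 -> units [ 4.64 -2.26 -0.01] turn 0.01 rows 3.3
  return np.nanmean(a, axis, out=out, keepdims=keepdims)
```

Emit:
{"fn": "drive_tool", "kwargs": {
  "moves": [1.4, -0.5, 0, 0, 30, 2.8, -1.0, 0, 0, 10, 4.0, -1.4, 0, 0, 0, 4.4, -1.5, 0, 0, 0, 4.4, -1.5, 0, 0, 0],
  "squeeze": 20
}}

```text
time_s: 12.45
tool_pos: [0.5201, -0.1003, 0.0808]
tool_rot: [-180.0, 0.0, 72.3]
force: [-0.4, 0.0, -0.3]
grip_width: 0.003
grasp_force: 0.0
```

Emit:
{"fn": "drive_tool", "kwargs": {
  "moves": [0, 0, 0, 0, 0, 0, 0, 0.8, 0, 0, 0, 0, 1.7, 0, 0, 0, 0, 2.4, 0, 0, 0, 0, 2.55, 0, 0]
}}

```text
time_s: 13.08
tool_pos: [0.5183, -0.1026, -0.0231]
tool_rot: [-179.8, 0.0, 72.0]
force: [-0.5, -0.3, 0.8]
grip_width: 0.0003
grasp_force: 0.0
```

```bash
cat >> h.py <<'E'
def pf(q): 
    d=np.asarray(q)[...,:2]-np.array([.5227,-.2918]); return np.stack([d[...,0]*.951-d[...,1]*.309,d[...,0]*.309+d[...,1]*.951],-1)
def st():
    o=env.get_obs(); F=o["force"]; print("t",round(o["time_s"],2),"press xy",pf(o["tool_pos"]).round(4),"z",o["tool_pos"][2].round(4),"F press y",round(F[0]*.309+F[1]*.951,2),"w",round(o["grip_width"],4))
E
python3 - <<'E'
from h import *
st(); o=env.get_obs(); fing(*o["tool_pos"][:2]); st()
E
```

```text
t 13.07 press xy [-0.0627  0.1785] z -0.0231 F press y -0.48 w 0.0003
wrist 1449 [0.0159 0.0159 0.0161 0.0161 0.0161 0.0164 0.0165 0.0167]
side 65 [0.0176 0.0203 0.0205 0.0228 0.0228 0.0237 0.0242 0.0263]
scene 100 [0.0173 0.0189 0.0202 0.0207 0.0211 0.0214 0.0225 0.0233]
t 13.22 press xy [-0.0605  0.1799] z -0.0204 F press y -0.07 w 0.0003
```

Emit:
{"fn": "drive_tool", "kwargs": {
  "moves": [-0.2, -0.05, 0, 0, 0, -0.45, -0.1, 0, 0, 0, -0.7, -0.17, 0, 0, 0, -0.95, -0.24, 0, 0, 0, -1.1, -0.28, 0, 0, 0]
}}

```text
time_s: 13.85
tool_pos: [0.4956, -0.1405, -0.0209]
tool_rot: [180.0, 0.0, 72.1]
force: [0.0, 1.3, 0.0]
grip_width: 0.0002
grasp_force: 0.3
```

```bash
cat >> h.py <<'E'
def look():
    P,L,hsv,p=nozp(); z=P[...,2]
    m=(hsv[...,1]<60)&(hsv[...,2]>150)&(z>.034)&(z<.046)&(L[...,1]>.012)&(L[...,1]<.09)&(abs(L[...,0])<.04)
    if m.sum()>20: print("jaw",np.nanpercentile(L[m],[2,50,98],axis=0).round(4).tolist(),cv2.minAreaRect(L[m].astype(np.float32)))
    m=(hsv[...,1]<60)&(hsv[...,2]>90)&(z>.014)&(z<.033)&(abs(L[...,0])<.009)&(L[...,1]>.008)&(L[...,1]<.04)
    if m.any(): print("tip",np.nanpercentile(L[m],[2,98],axis=0).round(4).tolist())
    m=(hsv[...,1]<70)&(hsv[...,2]>90)&(z>.033)&(z<.04)&(abs(L[...,0])<.01)&(L[...,1]<-.015)&(L[...,1]>-.05)
    if m.any(): print("anvil y",np.nanpercentile(L[m][:,1],[2,98]).round(4).tolist())
E
python3 - <<'E'
from h import *
st(); look(); st()
E
```

```text
t 13.85 press xy [-0.0725  0.1355] z -0.0209 F press y 1.29 w 0.0002
noz top z nan [nan, nan]
t 13.9 press xy [-0.0727  0.1348] z -0.021 F press y -0.33 w 0.0001
  return np.nanmean(a, axis, out=out, keepdims=keepdims)
  return np.nanmean(a, axis, out=out, keepdims=keepdims)
```

Emit:
{"fn": "drive_tool", "kwargs": {
  "moves": [-0.15, -0.04, 0, 0, 0, -0.3, -0.08, 0, 0, 0, -0.45, -0.12, 0, 0, 0, -0.6, -0.16, 0, 0, 0, -0.6, -0.16, 0, 0, 0]
}}

```text
time_s: 14.52
tool_pos: [0.4823, -0.1612, -0.021]
tool_rot: [180.0, 0.0, 72.1]
force: [0.4, 0.5, 0.1]
grip_width: 0.0005
grasp_force: 0.0
```

```bash
cat >> h.py <<'E'
def look2():
    for n in ("scene","side"):
        p,d,K,X=grab(n); P=cloud(d,K,X); hsv=cv2.cvtColor(p,cv2.COLOR_RGB2HSV); z=P[...,2]; L=pf(P)
        br=(hsv[...,0]>12)&(hsv[...,0]<28)&(hsv[...,1]>110)&(z>.031)&(z<.042)&(abs(L[...,0])<.03)&(abs(L[...,1])<.04)
        jw=(hsv[...,1]<60)&(hsv[...,2]>120)&(z>.032)&(z<.048)&(L[...,1]>.012)&(L[...,1]<.08)&(abs(L[...,0])<.035)
        gr=(hsv[...,2]<60)&(z>.03)&(z<.043)&(L[...,1]>.03)&(L[...,1]<.2)&(L[...,0]>-.14)&(L[...,0]<-.01)
        for a,m in (("noz",br),("jaw",jw),("grip",gr)):
            if m.sum()>3: print(n,a,m.sum(),np.nanpercentile(L[m],[5,50,95],axis=0).round(3).tolist())
E
python3 - <<'E'
from h import *
st(); look2(); st()
E
```

```text
t 14.53 press xy [-0.0788  0.1117] z -0.021 F press y 0.62 w 0.0005
scene grip 56 [[-0.108, 0.083], [-0.088, 0.103], [-0.072, 0.123]]
side noz 15 [[-0.017, 0.005], [-0.005, 0.012], [0.007, 0.017]]
side jaw 6 [[-0.01, 0.032], [-0.004, 0.037], [0.004, 0.043]]
side grip 66 [[-0.107, 0.077], [-0.079, 0.096], [-0.039, 0.123]]
t 14.62 press xy [-0.0786  0.1125] z -0.0209 F press y 0.21 w 0.0002
```

Emit:
{"fn": "drive_tool", "kwargs": {
  "moves": [-0.07, -0.02, 0, 0, 0, -0.14, -0.03, 0, 0, 0, -0.2, -0.05, 0, 0, 0]
}}

```text
time_s: 15.0
tool_pos: [0.4782, -0.167, -0.021]
tool_rot: [-180.0, -0.0, 72.1]
force: [-0.1, 2.6, -0.1]
grip_width: 0.0003
grasp_force: 0.5
```

Emit:
{"fn": "drive_tool", "kwargs": {
  "moves": [-0.07, -0.02, 0, 0, 0, -0.14, -0.03, 0, 0, 0, -0.2, -0.05, 0, 0, 0]
}}

```text
time_s: 15.38
tool_pos: [0.4738, -0.1744, -0.021]
tool_rot: [-180.0, 0.0, 72.1]
force: [0.9, 1.3, -0.1]
grip_width: 0.0004
grasp_force: 0.5
```

```bash
python3 - <<'E'
from h import *
st(); look2(); st()
E
```

```text
t 15.38 press xy [-0.0828  0.0965] z -0.021 F press y 1.49 w 0.0004
scene grip 59 [[-0.114, 0.078], [-0.093, 0.088], [-0.078, 0.108]]
side noz 26 [[-0.017, -0.008], [-0.006, 0.002], [0.005, 0.01]]
side grip 66 [[-0.116, 0.067], [-0.088, 0.082], [-0.044, 0.108]]
t 15.47 press xy [-0.0827  0.0962] z -0.021 F press y 0.08 w 0.0001
```

Emit:
{"fn": "drive_tool", "kwargs": {
  "moves": [-0.06, -0.01, 0, 0, 0, -0.12, -0.02, 0, 0, 0, -0.12, -0.02, 0, 0, 0]
}}

```text
time_s: 15.85
tool_pos: [0.4716, -0.1786, -0.021]
tool_rot: [-180.0, -0.0, 72.1]
force: [0.3, 1.9, -0.2]
grip_width: 0.0004
grasp_force: 0.6
```

Emit:
{"fn": "drive_tool", "kwargs": {
  "moves": [-0.05, -0.01, 0, 0, 0, -0.1, -0.02, 0, 0, 0, -0.1, -0.02, 0, 0, 0]
}}

```text
time_s: 16.23
tool_pos: [0.4698, -0.1806, -0.0211]
tool_rot: [-180.0, -0.1, 72.2]
force: [0.7, 5.3, 0.5]
grip_width: 0.0004
grasp_force: 2.5
```

Emit:
{"fn": "drive_tool", "kwargs": {
  "moves": [-0.04, -0.01, 0, 0, 0, -0.07, -0.015, 0, 0, 0, -0.07, -0.015, 0, 0, 0]
}}

```text
time_s: 16.6
tool_pos: [0.4687, -0.1817, -0.0211]
tool_rot: [-179.9, -0.2, 72.2]
force: [0.4, 7.9, 0.5]
grip_width: 0.0003
grasp_force: 3.8
```

Emit:
{"fn": "drive_tool", "kwargs": {
  "moves": [-0.04, -0.01, 0, 0, 0, -0.07, -0.015, 0, 0, 0, -0.07, -0.015, 0, 0, 0]
}}

```text
time_s: 16.98
tool_pos: [0.4676, -0.1829, -0.021]
tool_rot: [-179.9, -0.3, 72.2]
force: [1.8, 11.2, 1.4]
grip_width: 0.0003
grasp_force: 5.0
```

```bash
python3 - <<'E'
from h import *
st(); look2(); st()
E
```

```text
t 16.98 press xy [-0.086   0.0865] z -0.021 F press y 11.19 w 0.0003
scene grip 64 [[-0.119, 0.07], [-0.096, 0.078], [-0.082, 0.097]]
side noz 22 [[-0.017, -0.019], [-0.007, -0.01], [0.005, 0.0]]
side jaw 12 [[-0.017, 0.032], [-0.011, 0.035], [-0.002, 0.039]]
side grip 63 [[-0.121, 0.062], [-0.09, 0.072], [-0.05, 0.098]]
t 17.07 press xy [-0.086   0.0865] z -0.0211 F press y 10.74 w 0.0006
```

Emit:
{"fn": "drive_tool", "kwargs": {
  "moves": [-0.02, 0, 0, 0, 0, -0.04, -0.01, 0, 0, 0, -0.04, -0.01, 0, 0, 0]
}}

```text
time_s: 17.45
tool_pos: [0.4669, -0.1837, -0.0211]
tool_rot: [-179.9, -0.3, 72.3]
force: [0.6, 12.1, 1.8]
grip_width: 0.0006
grasp_force: 5.6
```

Emit:
{"fn": "drive_tool", "kwargs": {
  "moves": [-0.02, 0, 0, 0, 0, -0.04, -0.01, 0, 0, 0, -0.04, -0.01, 0, 0, 0]
}}

```text
time_s: 17.82
tool_pos: [0.4661, -0.1846, -0.021]
tool_rot: [-179.9, -0.3, 72.3]
force: [0.7, 13.4, 1.0]
grip_width: 0.0006
grasp_force: 6.0
```

Emit:
{"fn": "drive_tool", "kwargs": {
  "moves": [-0.02, 0, 0, 0, 0, -0.04, -0.01, 0, 0, 0, -0.04, -0.01, 0, 0, 0]
}}

```text
time_s: 18.2
tool_pos: [0.4651, -0.1857, -0.0211]
tool_rot: [-179.9, -0.3, 72.3]
force: [1.9, 12.4, 2.8]
grip_width: 0.0003
grasp_force: 6.1
```

Emit:
{"fn": "drive_tool", "kwargs": {
  "moves": [-0.02, 0, 0, 0, 0, -0.04, -0.01, 0, 0, 0, -0.04, -0.01, 0, 0, 0]
}}

```text
time_s: 18.58
tool_pos: [0.4637, -0.1874, -0.0211]
tool_rot: [-179.8, -0.3, 72.3]
force: [-1.2, 12.4, 4.0]
grip_width: 0.0001
grasp_force: 5.6
```

Emit:
{"fn": "drive_tool", "kwargs": {
  "moves": [-0.02, 0, 0, 0, 0, -0.04, -0.01, 0, 0, 0, -0.04, -0.01, 0, 0, 0]
}}

```text
time_s: 18.95
tool_pos: [0.4624, -0.1942, -0.021]
tool_rot: [180.0, 0.0, 72.2]
force: [0.5, -0.8, -0.3]
grip_width: 0.0004
grasp_force: 0.3
```

```bash
python3 - <<'E'
from h import *
st(); look2(); st()
E
```

```text
t 18.95 press xy [-0.0875  0.0741] z -0.021 F press y -0.55 w 0.0004
scene grip 56 [[-0.12, 0.057], [-0.098, 0.065], [-0.085, 0.085]]
side noz 4 [[-0.012, -0.017], [-0.007, -0.016], [-0.002, -0.014]]
side jaw 22 [[-0.021, 0.019], [-0.013, 0.028], [-0.001, 0.033]]
side grip 66 [[-0.126, 0.049], [-0.096, 0.061], [-0.055, 0.087]]
t 19.05 press xy [-0.087   0.0733] z -0.0208 F press y 0.66 w 0.0002
```

Emit:
{"fn": "drive_tool", "kwargs": {
  "moves": [-0.03, 0, 0, 0, 0, -0.06, -0.01, 0, 0, 0, -0.06, -0.01, 0, 0, 0]
}}

```text
time_s: 19.42
tool_pos: [0.4616, -0.1966, -0.0208]
tool_rot: [180.0, 0.0, 72.1]
force: [0.6, 0.2, -0.4]
grip_width: 0.0006
grasp_force: 0.5
```

It clicked: the force fell from 12 N to zero and stays there after about 9 mm of jaw travel. Backing off and looking.

Emit:
{"fn": "drive_tool", "kwargs": {
  "moves": [0.5, 0, 0, 0, 0, 1.0, 0, 0, 0, 0, 1.0, 0, -1.2, 0, 0, 1.0, 0, -2.5, 0, 0, 1.0, 0, -3.5, 0, 0]
}}

```text
time_s: 20.05
tool_pos: [0.4742, -0.1589, 0.1214]
tool_rot: [179.9, 0.1, 72.1]
force: [0.3, -0.6, -0.7]
grip_width: 0.0005
grasp_force: 0.0
```

Emit:
{"fn": "drive_tool", "kwargs": {
  "moves": [-1.0, 0.8, 0, 0, 0, -2.0, 1.5, 0, 0, 0, -2.0, 2.0, 0, 0, 0, -2.0, 2.0, 0, 0, 0, -2.0, 2.0, 0, 0, 0]
}}

```text
time_s: 20.68
tool_pos: [0.5247, -0.2581, 0.1188]
tool_rot: [-179.9, 0.0, 72.2]
force: [-0.4, 0.3, 0.4]
grip_width: 0.0004
grasp_force: 0.0
```

```bash
cat > fin.py <<'E'
from h import *
st(); look()
p,d,K,X=grab("wrist"); P=cloud(d,K,X); L=pf(P); z=P[...,2]; hsv=cv2.cvtColor(p,cv2.COLOR_RGB2HSV)
# colour/height profile along the nozzle axis (x=0.000..0.002)
for y in np.arange(-.034,.05,.002):
    m=(abs(L[...,0])<.003)&(abs(L[...,1]-y)<.001)&(z<.06)
    if m.any(): print(round(y*1000),"z",(np.nanmedian(z[m])*1000).round(1),"hsv",np.median(hsv[m],0).astype(int),end=" | ")
E
python3 fin.py
```

```text
t 20.68 press xy [-0.0085  0.0326] z 0.1188 F press y 0.17 w 0.0004
noz top z 0.03593475954070957 [[-0.0162, -0.0107], [-0.0029, 0.0043], [0.0116, 0.0128]]
jaw [[-0.0159, 0.0169], [-0.0003, 0.025], [0.0161, 0.0319]] ((0.0004657916724681854, 0.024229586124420166), (0.01576394774019718, 0.03306775540113449), 89.69581604003906)
tip [[-0.0084, 0.0128], [0.0083, 0.0136]]
-6 z 36.3 hsv [ 25 154 255] | -4 z 35.6 hsv [ 27 147 255] | -2 z 36.4 hsv [ 26 149 252] | 0 z 36.1 hsv [ 26 148 252] | 2 z 36.4 hsv [ 26 149 252] | 4 z 36.0 hsv [ 26 150 252] | 6 z 36.4 hsv [ 26 149 252] | 8 z 36.3 hsv [ 26 151 252] | 10 z 35.6 hsv [ 26 147 254] | 12 z 34.1 hsv [ 21 167 171] | 14 z 32.3 hsv [ 20  59 176] | 16 z 39.4 hsv [ 90   7 236] | 18 z 40.2 hsv [ 60   3 246] | 20 z 40.8 hsv [ 50   4 242] | 22 z 40.6 hsv [ 52   5 235] | 24 z 40.1 hsv [ 53   5 234] | 26 z 39.9 hsv [ 48   4 241] | 28 z 40.3 hsv [ 52   4 240] | 30 z 40.1 hsv [ 54   5 241] | 32 z 36.4 hsv [ 53   8 147] | 34 z 35.3 hsv [ 87   9 108] | 36 z 35.9 hsv [ 90   6 124] | 38 z 36.4 hsv [ 90   6 131] | 40 z 35.6 hsv [ 75   6 132] | 42 z 33.3 hsv [ 60   6 125] | 44 z 28.6 hsv [ 51   6 180] | 46 z 8.8 hsv [ 50   6 222] | 48 z 8.4 hsv [ 54   6 221] |
```

Block front is at y≈12.5 mm and the jaw face at y≈16 mm. That leaves about 3 mm, so the tip is home. The nozzle is flat (top 36 mm) between the ribs and the robot is clear, so I'm handing in.

```bash
python3 -c "
from cell import env
o=env.get_obs(); print(o['force'].round(1),abs(o['joint_velocities']).max()); print(env.sign_off())"
```

```text
[ 0.2  1.1 -0.5] 0.20804998267609284
the job is handed in; nothing more can be done
None
```

The nozzle lies flat in the nest with its tip clicked home (about 3 mm proud), the push at the handle peaked near 13 N, the arm is clear, and the job is handed in at about 21 s; the verdict was not reported back.

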